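# Clear the height gauge and zero its peak hand

## Robot

A 6-joint arm with a two-finger parallel gripper is mounted at the origin on the work surface. World frame = base frame: x ahead of the robot, y to its left, z up, the work surface at z = 0. Lengths are in m, angles in rad, forces in N, time in s.
With the tool pointing down it reaches from about 0.375 to 0.9 m from the base axis. Payload 3.1 kg.
Tool frame: the origin (TCP) lies on the mounting face of the last link; the fingertips stand 182 mm ahead of it and the grasp point (between the pads) lies 164 mm ahead of it; z points along the fingers, y is the direction in which the jaws open and shut (so a half turn about z gives the same grasp; the last joint's range is limited). The gripper opens to 87 mm and grips with 3 to 60 N. Pads are 19 mm wide; open, the fingers measure 117 mm over their backs; the gripper's body (75 mm by 190 mm) begins 51 mm behind the grasp point.
Start: joints at [-1.506, 0.527, 1.433, -0, 1.181, -0.178], TCP at [0.15, -0.607, 0.405] pointing down, gripper open.
Joint ranges: [-3.08, 3.08], [-0.75, 2.2], [0.22, 2.44], [-1.43, 4.57], [0, 2.65], [-2.85, 2.85]. Speed limits (rad/s): [2.79, 2.79, 3.14, 3.14, 3.14, 3.14].

## Interface

Orientations are given as a unit quaternion [x, y, z, w].
In Python, from rig import robot, camera, camera_model gives the robot as it stands.
- The arm moves only by the tool drive_tool, never from a script. Its argument "plan" is a list that holds one entry, the list of rows, each a list of 6 numbers: the shift along the world's x, y, z in units of 2.5 cm (1.0 is 2.5 cm), then the turn, a rotation vector about the world's x, y, z in units of 6 degrees (1.0 is 6 degrees). A call has 1 to 8 rows; each row shifts and turns the commanded pose from where the row before left it; what a row does not reach is not made up. A row lasts 1/8 s, in which the tool goes at most 62.5 mm and 10.7 degrees, less where a joint would pass 70% of its speed; a pose out of reach is approached as far as the arm can. A call with a number of a shift or a turn outside -1 to 1 is refused whole. A call with a gripper value outside its range is refused whole. "grip" is the closure, from 0 (fully open) to 1 (shut), set as the call begins (left out, the last holds). The fingers move at their own pace and stop on an object; "force" is the grip in N (left out, the last holds). Time passes only in rows, so rows that do not move let the fingers close. It gives the time, the measured TCP pose, the force and the opening at its end, in the units of the state.
- robot.get_obs(): the state, without advancing time (a new reading comes with each control period).
- camera(name): name is "scene" or "side" or "wrist"; returns the picture (400x640x3 uint8, red, green, blue); there is no depth.
- camera_model(name): a dict with "K" (3x3 intrinsics, pixels), "world_to_cam" (4x4, takes a point from world to camera coordinates); the wrist camera has in their place "tool_from_camera" (4x4, takes a point from camera to tool coordinates, whose origin is the TCP and whose axes are the flange's). Camera axes: x right, y up, looking along -z (the intrinsics and any distortion apply to the point x, -y, -z); pixel columns grow to the right and rows downward; lengths in m; the calibration is good to about 2 mm. A picture is of the moment at which its call begins: read the wrist's pose just before it. camera_model takes no time and is no camera call.
- robot.hand_in(): hands the job in, once; it reports no verdict.
The state is a dict: "time": time; "q": joint angles; "joint_velocities": joint speeds; "joint_torque": joint torques, N m; "position": TCP position; "tool_rot": TCP orientation; "ft_force": force on the tool from outside, world axes, zero at the start; "moment": the same for the moment, N m; "grip_width": finger opening in m.
Only numpy, scipy, OpenCV 4.12 (cv2) and the standard library are available. Lean on these libraries where they do the work, as an engineer would, in place of code of your own. Each camera call takes 0.05 s, during which the arm holds its last target.

## Task

The blue block in the bench height gauge has been read. With the wooden push stick, and without touching the block with the gripper, feed the block on along the fence, keeping it pressed against the fence all the way, until it is up against the end stop. Then turn the dial's black knob anticlockwise to bring the red peak hand back to its zero stop for the next part; leave the push stick lying on the bench top clear of the gauge, and leave everything else where it is.

Things in the scene. Friction and masses are not known exactly. Their poses are not given: they have to be found in the camera images.
- gauge: Fixed bench height gauge, dark iron bed x -75 to +115, y -180 to +180, top 20 above the bench (mm). Origin: underside of the bed, on the bench top, straight below the dial's axis. z up, +y the feed direction, +x toward the fence. Yaw 0 would put +x straight away from the robot; it stands within 0.25 rad of that. The block slides along the lane before the fence.
- fence_face (a point): Middle of the steel fence rail's guiding face: the plane x = +22.5 in the gauge's frame, from y = -165 to +165, from the bed to 25 mm above it. The rail is 20 mm thick. Axes as the gauge's.
- stop_face (a point): The steel end stop's face across the lane: the plane y = +140 in the gauge's frame, x -32 to +22, from the bed to 30 mm above it. Axes as the gauge's.
- dial (a point): Middle of the dial's glass. The round dial, 108 mm across, lies face up over the lane, carried by a column behind the fence (x = 85, top 125 mm up). Underside 95, glass 131 mm above the bench. A spring plunger (about 1 N) hangs from its middle, rests on the block while the block is under it and drops 4 mm to 61 mm above the bench when the block has left.
- block_center (a point): Centre of the blue aluminium block in the gauge: 45 wide (x) x 120 long (y) x 45 high, about 0.6 kg, sliding on the bed; axes as the gauge's. It starts within 1 mm of the fence, under the dial, 80 to 125 mm short of the stop. Against fence and stop its centre is at x = 0, y = +80 in the gauge's frame. Pushing it takes 2 to 4 N.
- stick_grip (a point): Where to grip the wooden push stick: 17 mm above its underside, half-way across, 5 mm from its centre of mass. 280 mm long, 0.11 kg, lying on the bench right of the gauge. x runs along the stick to the tip, z up. 22 wide (y -11 to +11); the raised handle, 34 high, runs from x = -110 to +45, and ahead of it the stick is 24 high.
- stick_notch (a point): Inner corner of the notch at the stick's tip, 140 mm ahead of the grip point, 12 mm above the stick's underside; axes as the stick's. The square pushing face runs from here to y -14; an 8 mm wide, 24 high lip runs from here 30 mm forward. The notch takes the block's rear corner that is away from the fence: face behind the block, lip along its outer side.
- knob_grip (a point): Centre of the black bar knob in the middle of the dial, on its vertical axis, 147 mm above the bench. The bar is 42 long (this point's x axis, which is also where the red hand points), 13 wide, 25 high (its underside 134, its top 159 mm above the bench). It turns the red peak hand, and holds by friction of 0.05 N m.
- peak_hand (a joint): Angle of the knob and red peak hand in rad: 0 at the zero stop (hand pointing along the gauge's +x, at the green mark), growing clockwise seen from above up to 5.1. It starts between 1.0 and 2.4; anticlockwise from above brings it back to the hard stop at 0.
- brass_gear: Bystander: brass gear wheel lying flat, 104 mm across, 12 mm thick.
- caliper: Bystander: steel vernier caliper, 220 mm long, lying flat.
- oil_bottle: Bystander: white oil bottle with a red spout, 62 mm across, 165 mm tall.
- bench_brush: Bystander: brush, 200 mm long, lying right of the push stick.
- setting_master: Bystander: steel setting block, 30 x 70 x 24 mm, standing on the gauge's bed behind the fence.
- loupe: Bystander: black eyepiece, 54 mm across, 42 mm tall.
- done_block_a: Bystander: finished blue block like the one in the gauge, in the wooden tray on the left.
- done_block_b: Bystander: second finished block in the tray.
There are look-alikes about, which are no part of the job. Leave any orange or pink look-alike of the part that bears block_center alone.

How it is judged:
By the outcome, as a careful person would: the job done as asked, in the order asked, and still so for the second after the job is handed in, with the robot touching nothing.
It also fails if it takes over 59 s, if anything falls off the work surface, if the arm or the gripper's body presses on something with over 40 N, if the wrist force passes 120 N, or if a joint passes its speed limit or range.

## Working session

There is one attempt and no reset: what is moved stays moved. The work goes in short steps, Python scripts to look and compute and a tool call to move; the robot and the scene stay as the last step left them, time stands still between calls to the robot, and variables do not carry over. Pictures are saved under pics/ and viewed, and the job is handed in when it is done.

Besides the shell and the picture viewer there is one more tool, called in YAML: its name, and indented under it one key for each argument. drive_tool: Moves the arm, as the interface text tells. Shifts and turns lie within -1 to 1; 1 stands for 2.5 cm of shift or 6 degrees of turn. Its arguments: {"type":"object","properties":{"plan":{"type":"array","items":{"type":"array","items":{"type":"array","items":{"type":"number","minimum":-1,"maximum":1}}}},"grip":{"type":"number"},"force":{"type":"number"}},"required":["plan"]}

```bash
mkdir -p pics; ls; cat > h.py <<'E'
import numpy as np, cv2, json
from rig import robot, camera, camera_model
def save(n,f,up=1.25):
    im=camera(n); cv2.imwrite('pics/raw_'+f,im[:,:,::-1]); cv2.imwrite('pics/'+f,cv2.resize(im[:,:,::-1],None,fx=up,fy=up)); return im
E
python3 - <<'E'
from h import *
o=robot.get_obs();print({k:np.round(v,3) for k,v in o.items()})
for n in['scene','side','wrist']:
    save(n,n+'0.png'); m=camera_model(n); print(n,{k:np.round(v,4).tolist() for k,v in m.items() if not isinstance(v,str)})
    json.dump({k:np.array(v).tolist() for k,v in m.items() if not isinstance(v,str)},open(n+'.json','w'))
E
```

```text
pics
{'time': np.float64(0.0), 'q': array([-1.507,  0.528,  1.434,  0.   ,  1.181, -0.179]), 'joint_velocities': array([ 0.001,  0.001, -0.   ,  0.   , -0.001, -0.001]), 'joint_torque': array([  0.   , -44.005, -17.659,   0.063,   0.058,  -0.   ]), 'position': array([ 0.15 , -0.606,  0.404]), 'tool_rot': array([ 0.993,  0.121,  0.   , -0.001]), 'ft_force': array([-0.485,  0.181, -0.273]), 'moment': array([ 0.025, -0.008, -0.026]), 'grip_width': np.float64(0.087)}
scene {'K': [[387.4167, 0.0, 314.0039], [0.0, 387.4167, 196.0881], [0.0, 0.0, 1.0]], 'world_to_cam': [[-0.5062, 0.8624, 0.0089, 0.2417], [-0.7199, -0.4282, 0.5463, 0.2986], [0.4749, 0.2702, 0.8375, -1.4633], [0.0, 0.0, 0.0, 1.0]]}
side {'K': [[490.1139, 0.0, 315.8138], [0.0, 490.1139, 197.4386], [0.0, 0.0, 1.0]], 'world_to_cam': [[-0.908, -0.4189, 0.0095, 0.4471], [0.3327, -0.707, 0.6241, -0.2301], [-0.2547, 0.5698, 0.7813, -1.451], [0.0, 0.0, 0.0, 1.0]]}
wrist {'K': [[305.0932, 0.0, 316.1086], [0.0, 305.0932, 197.8197], [0.0, 0.0, 1.0]], 'tool_from_camera': [[-0.0001, 0.9525, 0.3044, 0.0852], [1.0, 0.0005, -0.0014, -0.0003], [-0.0014, 0.3044, -0.9525, 0.0193], [0.0, 0.0, 0.0, 1.0]]}
```

View pics/scene0.png

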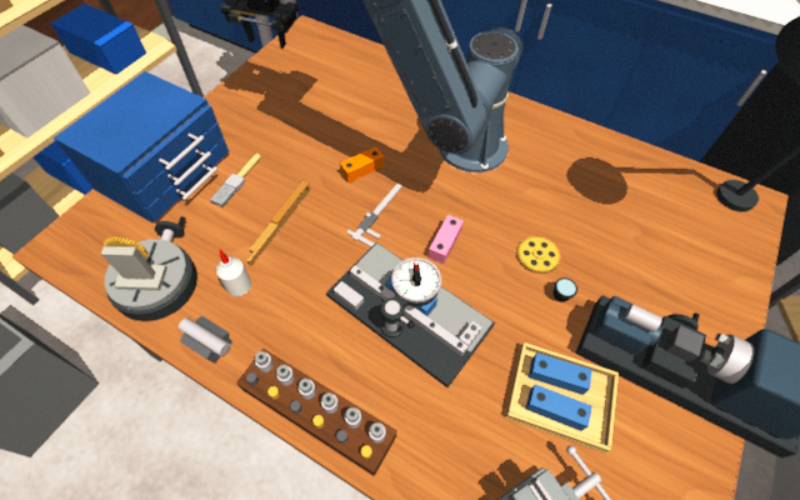

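View pics/side0.png

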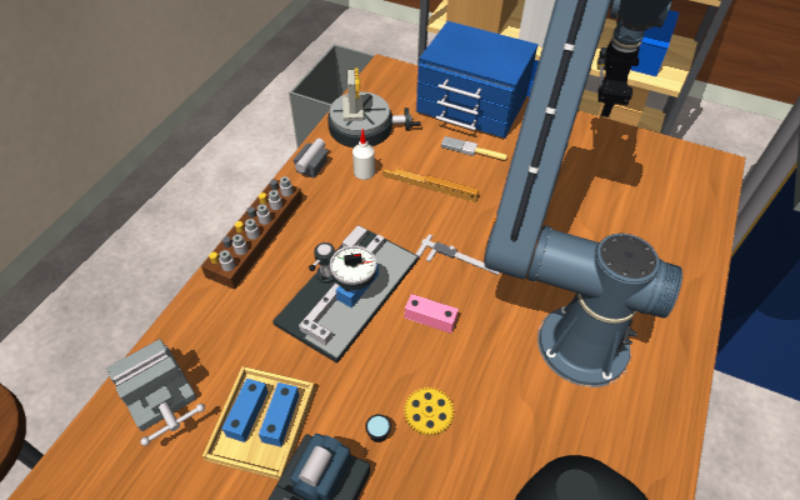

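View pics/wrist0.png

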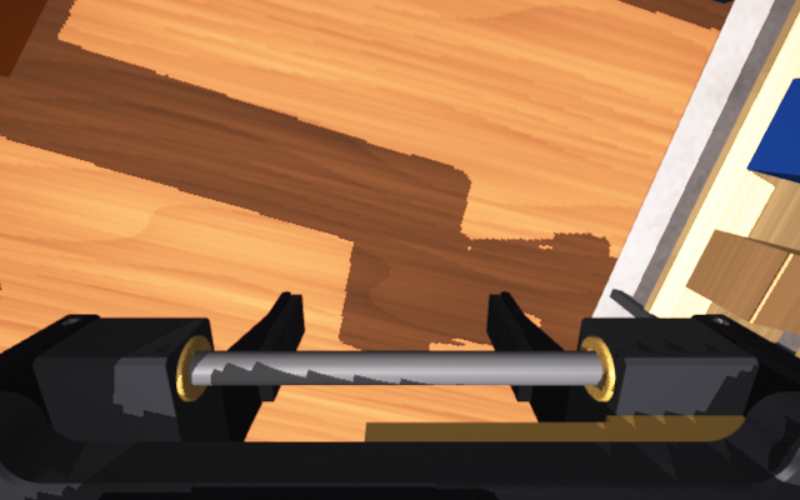

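```bash
cat >> h.py <<'E'
def crop(raw,out,x0,y0,x1,y1):
    im=cv2.imread('pics/'+raw)[y0:y1,x0:x1]; s=min(800/(x1-x0),600/(y1-y0)); s=int(s) if s>=1 else s
    cv2.imwrite('pics/'+out,cv2.resize(im,None,fx=s,fy=s,interpolation=cv2.INTER_CUBIC)); print(out,'scale',s,'origin',x0,y0)
def mdl(n): return {k:np.array(v) for k,v in json.load(open(n+'.json')).items()}
def camT(n,pose=None):
    m=mdl(n)
    if n!='wrist': return m['K'],m['world_to_cam']
    from scipy.spatial.transform import Rotation as R
    T=np.eye(4);T[:3,:3]=R.from_quat(pose[1]).as_matrix();T[:3,3]=pose[0]
    return m['K'],np.linalg.inv(T@m['tool_from_camera'])
def ray(n,u,v,pose=None):
    K,W=camT(n,pose); d=np.array([(u-K[0,2])/K[0,0],-(v-K[1,2])/K[1,1],-1.]); 
    C=np.linalg.inv(W); return C[:3,3],C[:3,:3]@d
def onz(n,u,v,z,pose=None):
    o,d=ray(n,u,v,pose); return o+d*(z-o[2])/d[2]
def proj(n,P,pose=None):
    K,W=camT(n,pose); P=np.atleast_2d(P); c=P@W[:3,:3].T+W[:3,3]; return np.c_[K[0,0]*c[:,0]/-c[:,2]+K[0,2],K[1,1]*-c[:,1]/-c[:,2]+K[1,2]]
E
python3 - <<'E'
from h import *
crop('raw_scene0.png','c1.png',255,185,405,310)
crop('raw_scene0.png','c2.png',160,115,330,220)
crop('raw_side0.png','c3.png',210,170,340,290)
E
```

```text
c1.png scale 4 origin 255 185
c2.png scale 4 origin 160 115
c3.png scale 5 origin 210 170
```

View pics/c1.png

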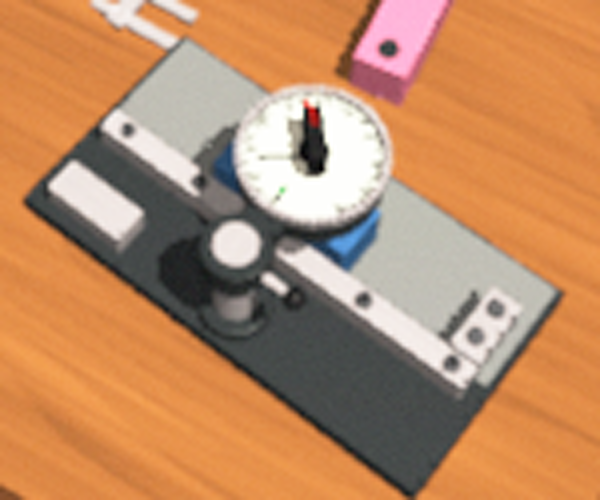

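View pics/c2.png

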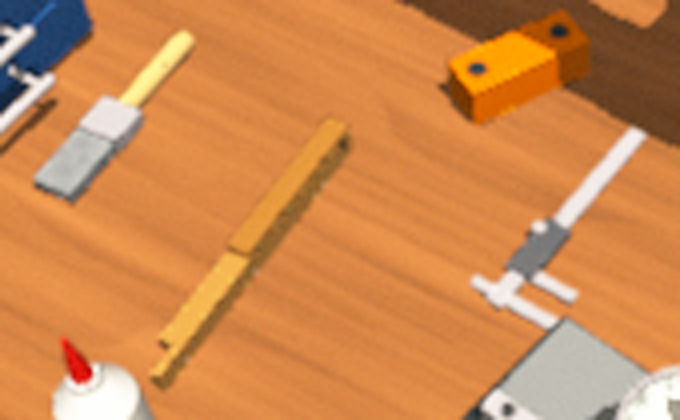

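View pics/c3.png

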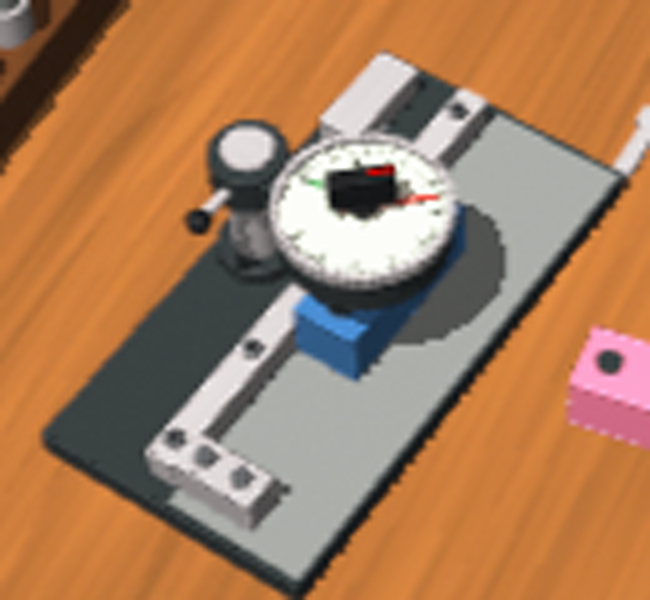

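```bash
python3 - <<'E'
from h import *
from scipy.optimize import least_squares
obs=[]
A=lambda n,px,s,o,P: obs.append((n,np.array(px)/s+np.array(o),P))
for px,P in [((183,40),(-.075,-.18,.02)),((561,293),(-.075,.18,.02)),((413,492),(.115,.18,.02)),((26,198),(.115,-.18,.02))]: A('scene',px,4,(255,185),P)
for px,P in [((624,173),(-.075,-.18,.02)),((46,435),(.115,.18,.02)),((298,585),(-.075,.18,.02))]: A('side',px,5,(210,170),P)
def g2w(p,P):
    c,s=np.cos(p[2]),np.sin(p[2]); P=np.array(P); return np.array([p[0]+c*P[0]-s*P[1],p[1]+s*P[0]+c*P[1],P[2]])
f=lambda p:np.concatenate([(proj(n,g2w(p,P))[0]-u) for n,u,P in obs])
r=least_squares(f,[.6,0,0]);print(r.x,np.round(r.fun,2))
for px,z in [((335,120),.034),((350,133),.034),((232,246),.034),((250,254),.034),((162,343),.024),((153,378),.024),((162,383),.024)]:
    print(px,onz('scene',px[0]/4+160,px[1]/4+115,z)[:2].round(4))
for n,px,s,o,nm in [('scene',(245,90),.8,0,'')]: pass
# dial center, knob
for px in [(313,110),(313,150)]: print(onz('scene',px[0]/4+255,px[1]/4+185,.159))
print('dial scene',proj('scene',g2w(r.x,(0,0,.131)))*1-[255,185], proj('side',g2w(r.x,(0,0,.131)))-[210,170])
E
```

```text
[ 0.55353399  0.10400947 -0.13770357] [-0.21 -1.94  0.87 -0.86  0.72  0.27 -1.05 -0.33 -0.02 -0.65 -1.68 -0.57
 -0.38  0.52]
(335, 120) [ 0.3927 -0.3315]
(350, 133) [ 0.398  -0.3118]
(232, 246) [ 0.5446 -0.3241]
(250, 254) [ 0.5435 -0.3066]
(162, 343) [ 0.6431 -0.3188]
(153, 378) [ 0.6719 -0.3041]
(162, 383) [ 0.6719 -0.2952]
[0.54031323 0.09557483 0.159     ]
[0.5674019  0.11050233 0.159     ]
dial scene [[78.10182303 37.63380921]] [[72.31031415 40.34842061]]
```

drive_tool:
  plan:
    - [[0.9, 0.95, 0, 0, 0, -0.2], [0.9, 0.95, 0, 0, 0, -0.2], [0.9, 0.95, 0, 0, 0, -0.2], [0.9, 0.95, 0, 0, 0, -0.2], [0.9, 0.95, 0, 0, 0, -0.2], [0.9, 0.95, 0, 0, 0, -0.2], [0.9, 0.95, 0, 0, 0, -0.2], [0.9, 0.95, 0, 0, 0, -0.2]]

```text
time: 1.15
position: [0.3309, -0.4157, 0.4045]
tool_rot: [0.999, 0.037, -0.0, -0.0]
ft_force: [0.5, 0.8, -1.0]
grip_width: 0.0868
```

drive_tool:
  plan:
    - [[0.9, 0.95, 0, 0, 0, 0], [0.9, 0.95, 0, 0, 0, 0], [0.9, 0.95, 0, 0, 0, 0], [0.6, 0.95, 0, 0, 0, 0], [0, 0, 0, 0, 0, 0]]

```text
time: 1.78
position: [0.4134, -0.32, 0.4045]
tool_rot: [0.999, 0.039, -0.0, -0.001]
ft_force: [-0.6, -1.1, -0.4]
grip_width: 0.0868
```

```bash
python3 - <<'E'
from h import *
o=robot.get_obs();print({k:np.round(o[k],4) for k in ('time','position','tool_rot','ft_force','q')})
json.dump([np.array(o['position']).tolist(),np.array(o['tool_rot']).tolist()],open('p1.json','w'))
save('wrist','w1.png')
E
```

```text
{'time': np.float64(1.775), 'position': array([ 0.4134, -0.32  ,  0.4045]), 'tool_rot': array([ 9.992e-01,  3.910e-02, -3.000e-04, -5.000e-04]), 'ft_force': array([-0.6122, -1.0858, -0.3642]), 'q': array([-8.7280e-01,  3.9100e-01,  1.6872e+00,  2.0000e-04,  1.0646e+00,
        6.1960e-01])}
```

View pics/w1.png

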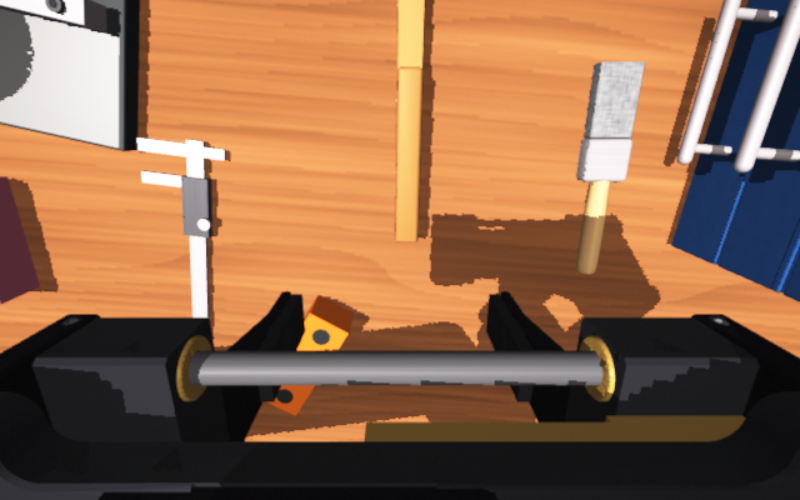

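```bash
python3 - <<'E'
from h import *
p=json.load(open('p1.json'))
crop('raw_wrist1.png' if 0 else 'raw_w1.png','c4.png',290,0,370,210)
for u,v in [(395,241),(417,241),(399,67),(421,67)]: print(onz('wrist',u/1.25,v/1.25,.034,p).round(4))
E
```

```text
c4.png scale 2 origin 290 0
[ 0.3925 -0.3213  0.034 ]
[ 0.3941 -0.3424  0.034 ]
[ 0.5449 -0.3128  0.034 ]
[ 0.5464 -0.3312  0.034 ]
```

View pics/c4.png

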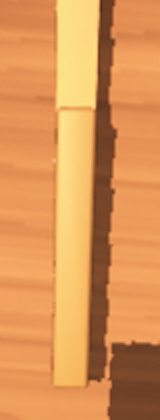

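drive_tool:
  plan:
    - [[0.88, -0.05, -0.5, 0, 0, -0.12], [0.88, -0.05, -0.8, 0, 0, 0], [0.88, -0.05, -1, 0, 0, 0], [0.86, -0.05, -1, 0, 0, 0], [0, 0, -1, 0, 0, 0], [0, 0, -1, 0, 0, 0], [0, 0, 0, 0, 0, 0]]

```text
time: 2.7
position: [0.4992, -0.3272, 0.2702]
tool_rot: [1.0, 0.031, -0.002, -0.002]
ft_force: [-0.4, -0.1, 0.0]
grip_width: 0.0871
```

```bash
python3 - <<'E'
from h import *
o=robot.get_obs();print({k:np.round(o[k],4) for k in ('time','position','tool_rot','ft_force','q')})
save('wrist','w2.png')
E
```

```text
{'time': np.float64(2.7), 'position': array([ 0.4992, -0.3272,  0.2702]), 'tool_rot': array([ 0.9995,  0.0307, -0.0018, -0.0016]), 'ft_force': array([-0.3871, -0.1399,  0.0139]), 'q': array([-7.6720e-01,  6.6900e-01,  1.6126e+00, -4.0000e-04,  8.6490e-01,
        7.4240e-01])}
```

View pics/w2.png

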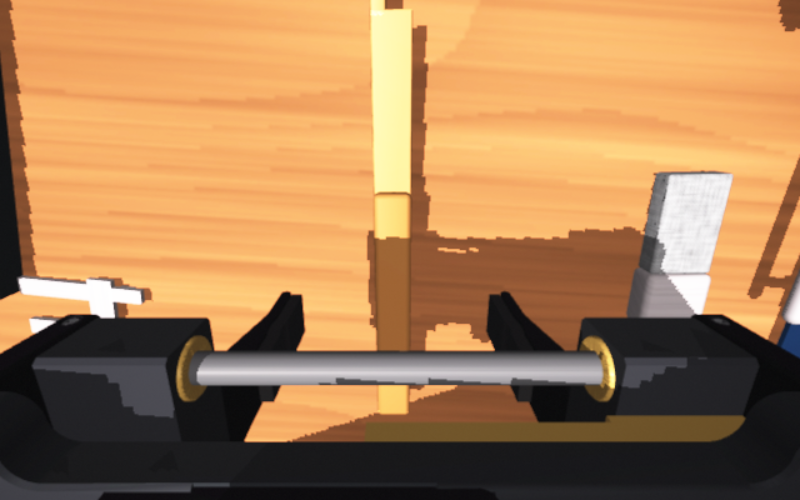

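```bash
python3 - <<'E'
from h import *
o=robot.get_obs(); p=(o['position'],o['tool_rot'])
for u,v,z in [(374,193,.034),(410,193,.034),(376,10,.024),(411,10,.024),(374,320,.034),(409,320,.034)]: print(onz('wrist',u/1.25,v/1.25,z,p).round(4))
E
```

```text
[ 0.5468 -0.3122  0.034 ]
[ 0.548  -0.3328  0.034 ]
[ 0.6413 -0.3085  0.024 ]
[ 0.6424 -0.3268  0.024 ]
[ 0.4652 -0.3158  0.034 ]
[ 0.4666 -0.3382  0.034 ]
```

drive_tool:
  plan:
    - [[0.13, 0.09, -1, 0, 0, 0], [0, 0, -1, 0, 0, 0], [0, 0, -0.9, 0, 0, 0], [0, 0, -0.47, 0, 0, 0], [0, 0, 0, 0, 0, 0]]

```text
time: 3.38
position: [0.5035, -0.3248, 0.1882]
tool_rot: [1.0, 0.031, 0.0, 0.0]
ft_force: [0.1, -0.3, 0.4]
grip_width: 0.0865
```

drive_tool:
  plan:
    - [[0, 0, 0, 0, 0, 0], [0, 0, 0, 0, 0, 0], [0, 0, 0, 0, 0, 0], [0, 0, 0, 0, 0, 0], [0, 0, 0, 0, 0, 0], [0, 0, 0, 0, 0, 0]]
  grip: 1
  force: 45

```text
time: 4.12
position: [0.5035, -0.3244, 0.188]
tool_rot: [1.0, 0.031, -0.0, -0.0]
ft_force: [0.2, -0.8, 0.0]
grip_width: 0.0348
```

drive_tool:
  plan:
    - [[0, 0, 0, 0, 0, 0], [0, 0, 0, 0, 0, 0], [0, 0, 0, 0, 0, 0], [0, 0, 0, 0, 0, 0]]

```text
time: 4.62
position: [0.5035, -0.3244, 0.188]
tool_rot: [1.0, 0.031, -0.0, -0.0]
ft_force: [-0.5, -0.6, -0.4]
grip_width: 0.0216
```

```bash
python3 - <<'E'
from h import *
print(onz('scene',236/1.25,290/1.25,.0), onz('scene',222/1.25,250/1.25,.165))
E
```

```text
[ 0.74123036 -0.29114592  0.        ] [ 0.72606714 -0.28777985  0.165     ]
```

drive_tool:
  plan:
    - [[0, 0, 0.5, 0, 0, 0], [0, 0, 1, 0, 0, 0], [0, 0, 1, 0, 0, 0], [0, 0, 1, 0, 0, 0], [0, 0, 1, 0, 0, 0], [0, 0, 1, 0, 0, 0], [0, 0, 1, 0, 0, 0], [0, 0, 1, 0, 0, 0]]

```text
time: 5.62
position: [0.5032, -0.3241, 0.377]
tool_rot: [1.0, 0.031, 0.0, 0.0]
ft_force: [0.0, -0.0, -1.5]
grip_width: 0.0216
```

drive_tool:
  plan:
    - [[0, 0, 0.5, 0, 0, 0.9], [0, 0.4, 0, 0, 0, 0.95], [0, 0.5, 0, 0, 0, 0.95], [0, 0.5, 0, 0, 0, 0.95], [0, 0.5, 0, 0, 0, 0.95], [0, 0.5, 0, 0, 0, 0.95], [0, 0.5, 0, 0, 0, 0.95], [0, 0.5, 0, 0, 0, 0.95]]

```text
time: 6.62
position: [0.5032, -0.2387, 0.3887]
tool_rot: [0.91, 0.415, 0.0, 0.0]
ft_force: [0.6, 0.7, -1.0]
grip_width: 0.0217
```

drive_tool:
  plan:
    - [[0, 0.6, 0, 0, 0, 0.95], [0, 0.6, 0, 0, 0, 0.95], [-0.1, 0.6, 0, 0, 0, 0.95], [-0.1, 0.6, 0, 0, 0, 0.95], [-0.1, 0.6, 0, 0, 0, 0.95], [-0.1, 0.6, 0, 0, 0, 0.8], [0, 0, 0, 0, 0, 0], [0, 0, 0, 0, 0, 0]]

```text
time: 7.62
position: [0.4937, -0.1497, 0.3885]
tool_rot: [0.754, 0.657, 0.0, 0.001]
ft_force: [-0.3, -0.1, -0.7]
grip_width: 0.0219
```

```bash
python3 - <<'E'
from h import *
o=robot.get_obs();print({k:np.round(o[k],4) for k in ('time','position','tool_rot','ft_force','q')})
json.dump([np.array(o['position']).tolist(),np.array(o['tool_rot']).tolist()],open('p3.json','w'))
save('wrist','w3.png')
E
```

```text
{'time': np.float64(7.625), 'position': array([ 0.4937, -0.1497,  0.3885]), 'tool_rot': array([7.540e-01, 6.569e-01, 1.000e-04, 7.000e-04]), 'ft_force': array([-0.3306, -0.1086, -0.7008]), 'q': array([-5.1130e-01,  4.0330e-01,  1.7222e+00, -3.0000e-04,  1.0148e+00,
       -3.7370e-01])}
```

View pics/w3.png

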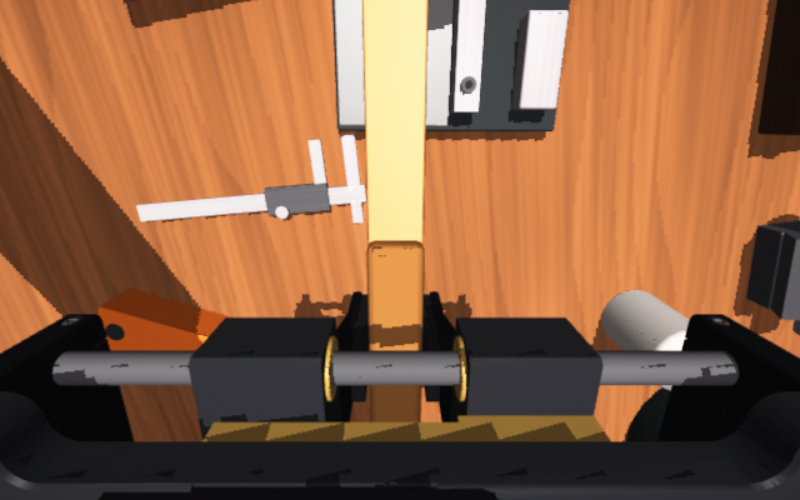

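```bash
python3 - <<'E'
from h import *
crop('raw_w3.png','c5.png',260,0,470,120)
E
```

```text
c5.png scale 3 origin 260 0
```

View pics/c5.png

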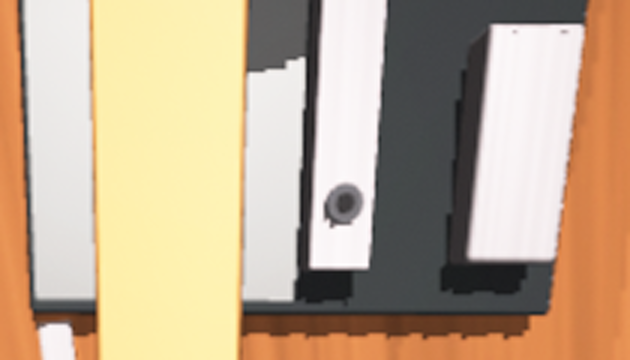

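```bash
python3 - <<'E'
from h import *
from scipy.optimize import least_squares
p=json.load(open('p3.json'))
q=lambda x,y,z: onz('wrist',260+x/3,y/3,z,p)
for n,a in dict(bl=(33,300,.02),br=(548,302,.02),blt=(20,0,.02),f0=(310,268,.045),f1=(321,0,.045),f2=(369,268,.045)).items(): print(n,q(*a).round(4))
a,b=q(310,268,.045),q(321,0,.045);print('fence yaw',np.arctan2(b[1]-a[1],b[0]-a[0])-np.pi/2)
a,b=q(33,300,.02),q(548,302,.02);print('end yaw',np.arctan2(b[1]-a[1],b[0]-a[0]))
a,b=q(33,300,.02),q(20,0,.02);print('left yaw',np.arctan2(b[1]-a[1],b[0]-a[0])-np.pi/2)
# gauge pose fit with wrist + scene + side
obs=[]
def A(n,px,s,o,P,w): obs.append((n,np.array(px)/s+np.array(o),P,w))
for px,P in [((183,40),(-.075,-.18,.02)),((561,293),(-.075,.18,.02)),((413,492),(.115,.18,.02)),((26,198),(.115,-.18,.02))]: A('scene',px,4,(255,185),P,1)
for px,P in [((624,173),(-.075,-.18,.02)),((46,435),(.115,.18,.02)),((298,585),(-.075,.18,.02))]: A('side',px,5,(210,170),P,1)
for px,P in [((33,300),(-.075,-.18,.02)),((548,301),(.115,-.18,.02)),((310,268),(.0225,-.165,.045)),((369,268),(.0425,-.165,.045))]: A('wrist',px,3,(260,0),P,1)
def g2w(p,P):
    c,s=np.cos(p[2]),np.sin(p[2]); return np.array([p[0]+c*P[0]-s*P[1],p[1]+s*P[0]+c*P[1],P[2]])
f=lambda g:np.concatenate([(proj(n,g2w(g,P),p)[0]-u)*w for n,u,P,w in obs])
r=least_squares(f,[.55,.1,-.13]);print(r.x,np.round(r.fun.reshape(-1,2),2).tolist())
# stick in tool
for u,v,z in [(369,243,None),(423,243,None),(366,50,None),(426,50,None)]:
    zz=p[0][2]-.188+(.034 if v==243 else .024); print('stick',onz('wrist',u/1.25,v/1.25,zz,p).round(4))
from scipy.spatial.transform import Rotation as R
x=R.from_quat(p[1]).as_matrix()[:,0];print('toolx',x,np.arctan2(x[1],x[0]))
E
```

```text
bl [ 0.4573 -0.0586  0.02  ]
br [ 0.6428 -0.085   0.02  ]
blt [0.4703 0.0352 0.02  ]
f0 [ 0.5542 -0.0618  0.045 ]
f1 [0.5646 0.0154 0.045 ]
f2 [ 0.5737 -0.0645  0.045 ]
fence yaw -0.13375986069582102
end yaw -0.1411529874491181
left yaw -0.1370637241204442
[ 0.55436442  0.10638962 -0.13701763] [[0.25, -1.42], [1.52, -0.29], [1.42, 0.96], [-0.56, 0.28], [-0.57, -0.23], [-2.33, -0.01], [-0.99, 1.1], [-1.15, 3.14], [0.9, 2.72], [-0.23, -1.7], [0.09, -1.71]]
stick [ 0.4902 -0.1051  0.2345]
stick [ 0.5099 -0.1079  0.2345]
stick [ 0.4989 -0.0398  0.2245]
stick [ 0.5193 -0.0426  0.2245]
toolx [ 1.36965306e-01  9.90575564e-01 -7.45686601e-04] 1.4333990931554876
```

```bash
python3 - <<'E'
from h import *
g=np.array([.55436,.10639]);a=-.137
ex=np.array([np.cos(a),np.sin(a)]);ey=np.array([-np.sin(a),np.cos(a)])
def G(P): d=P[:2]-g; return (np.array([d@ex,d@ey])*1000).round(1)
for px in [(297,312),(357,330)]: print('side',G(onz('side',px[0]/5+210,px[1]/5+170,.065)))
print('side bottom',G(onz('side',357/5+210,379/5+170,.02)))
print('scene',G(onz('scene',380/4+255,213/4+185,.065)),G(onz('scene',347/4+255,247/4+185,.065)))
print('scene back',G(onz('scene',226/4+255,150/4+185,.065)),G(onz('scene',216/4+255,172/4+185,.065)))
E
```

```text
side [15.5 46.7]
side [-21.9  37.8]
side bottom [-23.2  43.2]
scene [-21.3  46.6] [15.1 43.8]
scene back [  7.1 -71.9] [ 25.9 -66.2]
```

drive_tool:
  plan:
    - [[0, 0, -1, 0, 0, 0], [0, 0, -1, 0, 0, 0], [0, 0, -1, 0, 0, 0], [0, 0, -1, 0, 0, 0], [0, 0, -1, 0, 0, 0], [0, 0, -0.7, 0, 0, 0], [0, 0, -0.3, 0, 0, 0], [0, 0, 0, 0, 0, 0]]

```text
time: 8.68
position: [0.4937, -0.1498, 0.2377]
tool_rot: [0.754, 0.657, -0.0, -0.0]
ft_force: [0.2, 0.5, -1.0]
grip_width: 0.0222
```

```bash
python3 - <<'E'
from h import *
o=robot.get_obs();print({k:np.round(o[k],4) for k in ('time','position','tool_rot','ft_force','q')})
save('wrist','w4.png');save('scene','s4.png');save('side','d4.png')
crop('raw_s4.png','c6.png',255,185,405,310)
crop('raw_d4.png','c7.png',210,150,340,270)
E
```

```text
{'time': np.float64(8.675), 'position': array([ 0.4937, -0.1498,  0.2377]), 'tool_rot': array([ 7.539e-01,  6.570e-01, -1.000e-04, -2.000e-04]), 'ft_force': array([ 0.1756,  0.4506, -1.0267]), 'q': array([-5.1150e-01,  6.5210e-01,  1.8373e+00, -1.0000e-04,  6.5260e-01,
       -3.7440e-01])}
c6.png scale 4 origin 255 185
c7.png scale 5 origin 210 150
```

View pics/w4.png

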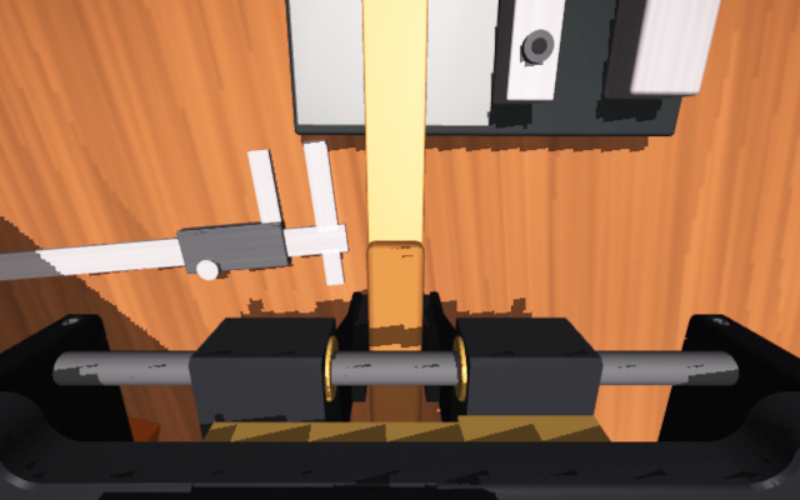

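View pics/c6.png

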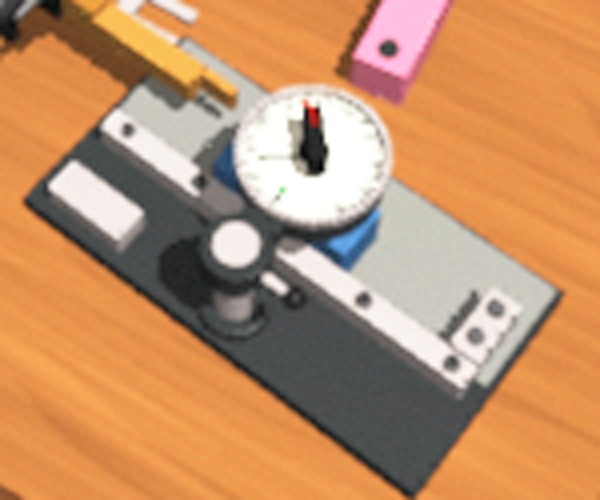

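View pics/c7.png

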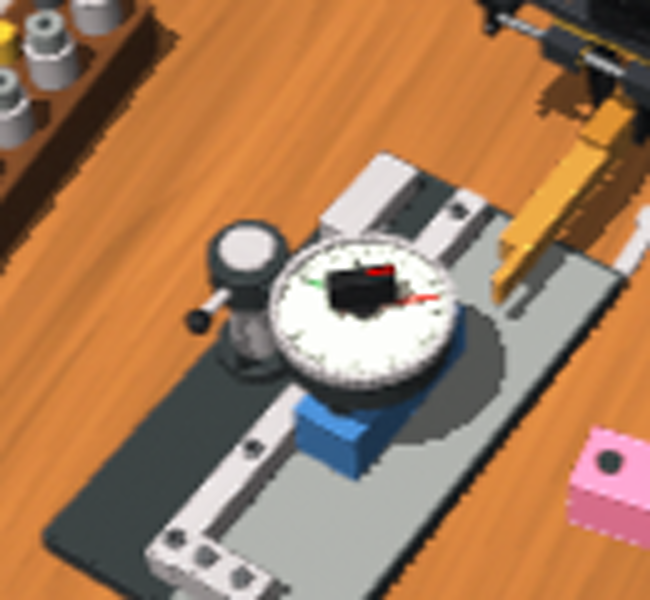

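```bash
python3 - <<'E'
from h import *
o=robot.get_obs();p=(o['position'],o['tool_rot'])
g=np.array([.55436,.10639]);a=-.137
ex=np.array([np.cos(a),np.sin(a)]);ey=np.array([-np.sin(a),np.cos(a)])
def G(P): d=P[:2]-g; return (np.array([d@ex,d@ey])*1000).round(1)
q=lambda u,v,z:G(onz('wrist',u/1.25,v/1.25,z,p))
print('tcp',G(p[0]),'fence',q(508,100,.045),q(514,0,.045),'bed',q(297,132,.02),q(673,134,.02))
z0=p[0][2]-.188
print('stick',q(369,243,z0+.034),q(423,243,z0+.034),q(364,2,z0+.024),q(428,2,z0+.024))
print('units ex',ex/0.025,'ey',ey/.025)
E
```

```text
tcp [ -24.9 -261.9] fence [  23.5 -166.5] [  22.6 -129.3] bed [ -73.7 -180. ] [ 114.9 -180.9]
stick [ -34.5 -218.2] [ -14.5 -218.2] [ -35.1 -138. ] [ -14. -138.]
units ex [39.62520676 -5.46287373] ey [ 5.46287373 39.62520676]
```

drive_tool:
  plan:
    - [[0, 0, -0.6, 0, 0, 0], [0, 0, -0.43, 0, 0, 0], [0.055, 0.4, 0, 0, 0, 0], [0.055, 0.4, 0, 0, 0, 0], [0.055, 0.4, 0, 0, 0, 0], [0.03, 0.2, 0, 0, 0, 0], [0, 0, 0, 0, 0, 0]]

```text
time: 9.7
position: [0.4985, -0.1138, 0.2125]
tool_rot: [0.753, 0.658, 0.0, 0.0]
ft_force: [0.6, 0.2, -0.9]
grip_width: 0.0217
```

```bash
python3 - <<'E'
from h import *
o=robot.get_obs();print({k:np.round(o[k],4) for k in ('time','position','tool_rot','ft_force')})
save('scene','s5.png');save('side','d5.png')
crop('raw_s5.png','c8.png',255,185,355,260)
crop('raw_d5.png','c9.png',250,150,350,225)
E
```

```text
{'time': np.float64(9.7), 'position': array([ 0.4985, -0.1138,  0.2125]), 'tool_rot': array([7.532e-01, 6.578e-01, 1.000e-04, 2.000e-04]), 'ft_force': array([ 0.6055,  0.1566, -0.9244])}
c8.png scale 8 origin 255 185
c9.png scale 8 origin 250 150
```

View pics/c8.png

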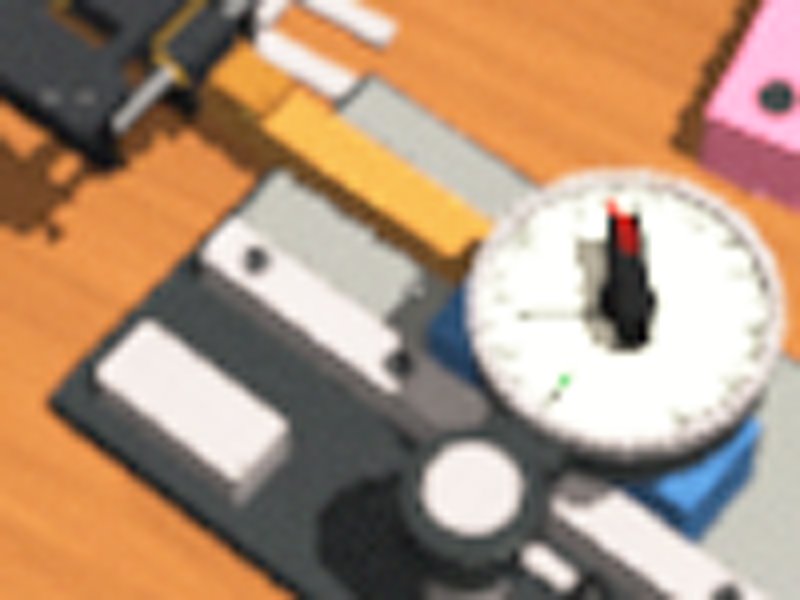

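View pics/c9.png

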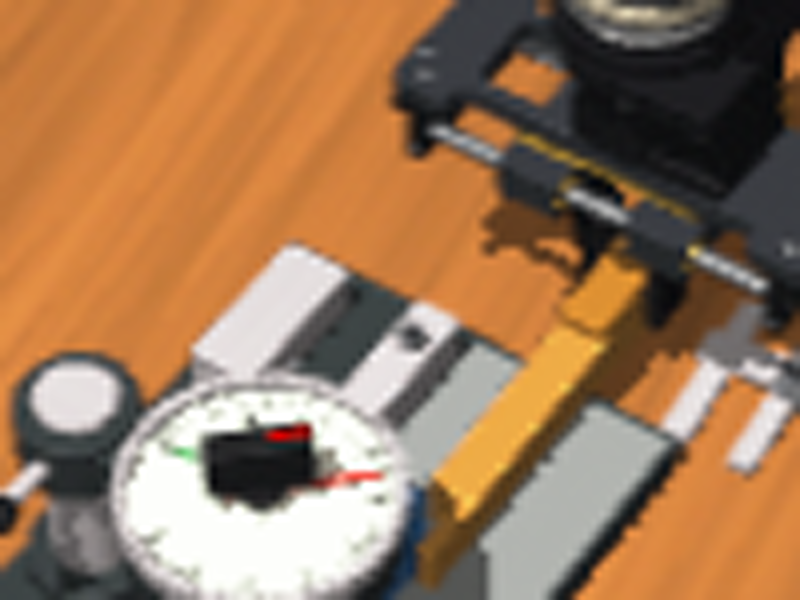

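drive_tool:
  plan:
    - [[0.08, -0.01, 0, 0, 0, 0], [0.08, -0.01, 0, 0, 0, 0], [0, 0, 0, 0, 0, 0]]

```text
time: 10.18
position: [0.5027, -0.1152, 0.2123]
tool_rot: [0.754, 0.657, 0.0, 0.0]
ft_force: [0.2, 0.3, -0.8]
grip_width: 0.0215
```

drive_tool:
  plan:
    - [[0.04, -0.005, 0, 0, 0, 0], [0, 0, 0, 0, 0, 0]]

```text
time: 10.42
position: [0.5034, -0.115, 0.2122]
tool_rot: [0.754, 0.657, -0.0, -0.0]
ft_force: [0.5, 0.3, -1.0]
grip_width: 0.0219
```

drive_tool:
  plan:
    - [[0.04, -0.005, 0, 0, 0, 0], [0, 0, 0, 0, 0, 0]]

```text
time: 10.68
position: [0.5041, -0.115, 0.2122]
tool_rot: [0.753, 0.658, -0.0, -0.0]
ft_force: [-1.4, -0.7, -0.9]
grip_width: 0.0218
```

drive_tool:
  plan:
    - [[0.04, -0.005, 0, 0, 0, 0], [0, 0, 0, 0, 0, 0]]

```text
time: 10.92
position: [0.505, -0.1151, 0.2121]
tool_rot: [0.753, 0.658, -0.001, -0.001]
ft_force: [-2.1, -0.4, -0.4]
grip_width: 0.0216
```

drive_tool:
  plan:
    - [[0.03, -0.004, 0, 0, 0, 0], [0, 0, 0, 0, 0, 0]]

```text
time: 11.18
position: [0.5058, -0.1153, 0.2121]
tool_rot: [0.753, 0.658, -0.0, -0.0]
ft_force: [-2.6, -0.9, -1.0]
grip_width: 0.0218
```

drive_tool:
  plan:
    - [[0.04, -0.005, 0, 0, 0, 0], [0, 0, 0, 0, 0, 0]]

```text
time: 11.42
position: [0.5067, -0.1154, 0.2121]
tool_rot: [0.753, 0.658, -0.001, -0.001]
ft_force: [-4.6, -1.6, -1.7]
grip_width: 0.0218
```

```bash
python3 - <<'E'
from h import *
o=robot.get_obs();print({k:np.round(o[k],4) for k in ('time','position','tool_rot','ft_force','moment')})
save('wrist','w6.png');save('side','d6.png')
crop('raw_d6.png','c10.png',250,150,350,225)
E
```

```text
{'time': np.float64(11.425), 'position': array([ 0.5067, -0.1154,  0.2121]), 'tool_rot': array([ 7.532e-01,  6.578e-01, -6.000e-04, -7.000e-04]), 'ft_force': array([-4.5589, -1.6189, -1.6613]), 'moment': array([-0.2742,  0.7229,  0.6955])}
c10.png scale 8 origin 250 150
```

View pics/w6.png

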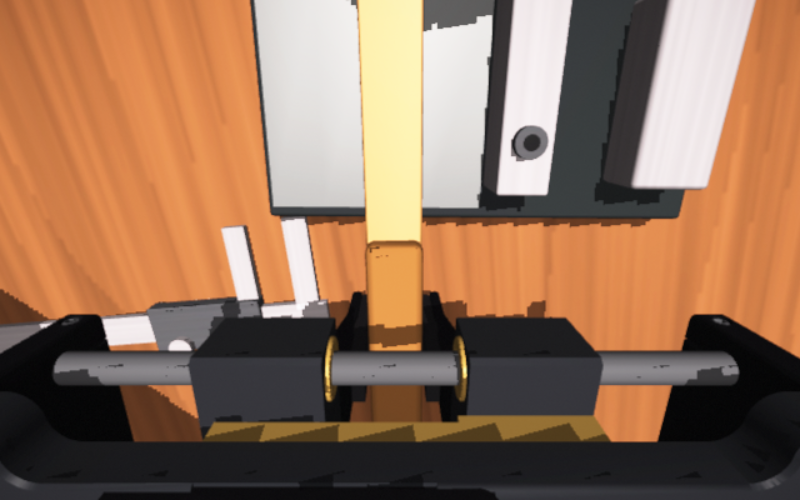

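View pics/c10.png

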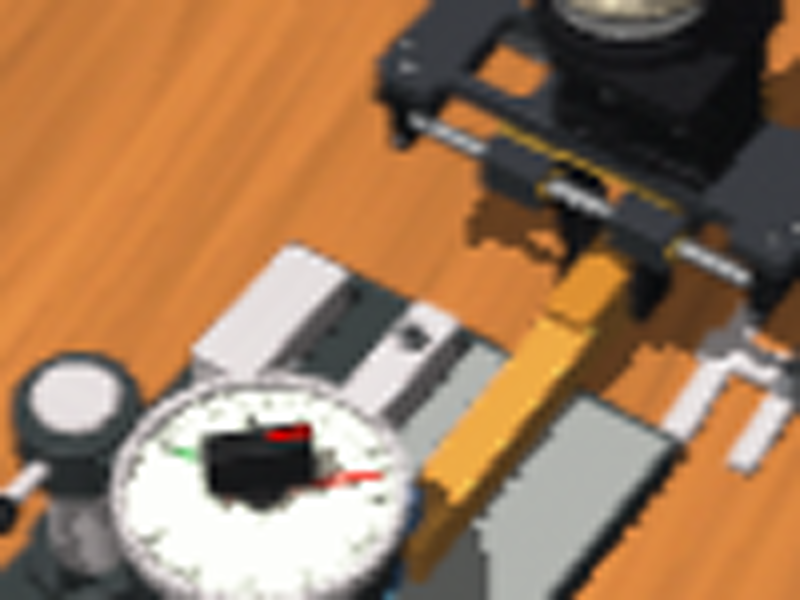

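drive_tool:
  plan:
    - [[0.033, 0.24, 0, 0, 0, 0], [0.033, 0.24, 0, 0, 0, 0], [0.033, 0.24, 0, 0, 0, 0]]

```text
time: 11.9
position: [0.5091, -0.0977, 0.2121]
tool_rot: [0.753, 0.658, -0.001, -0.0]
ft_force: [-6.9, -7.7, -0.8]
grip_width: 0.0217
```

drive_tool:
  plan:
    - [[0.033, 0.24, 0, 0, 0, 0], [0.033, 0.24, 0, 0, 0, 0], [0.033, 0.24, 0, 0, 0, 0]]

```text
time: 12.28
position: [0.5115, -0.0803, 0.2122]
tool_rot: [0.753, 0.658, -0.001, 0.0]
ft_force: [-6.0, -8.4, 0.3]
grip_width: 0.0213
```

drive_tool:
  plan:
    - [[0.028, 0.24, 0, 0, 0, 0], [0.03, 0.24, 0, 0, 0, 0], [0.033, 0.24, 0, 0, 0, 0], [0.033, 0.24, 0, 0, 0, 0]]

```text
time: 12.78
position: [0.5147, -0.0563, 0.2122]
tool_rot: [0.753, 0.658, -0.001, -0.0]
ft_force: [-6.6, -7.6, -0.6]
grip_width: 0.0215
```

drive_tool:
  plan:
    - [[0.033, 0.24, 0, 0, 0, 0], [0.033, 0.24, 0, 0, 0, 0], [0.033, 0.24, 0, 0, 0, 0], [0.033, 0.24, 0, 0, 0, 0]]

```text
time: 13.28
position: [0.518, -0.0322, 0.2121]
tool_rot: [0.753, 0.658, -0.001, -0.0]
ft_force: [-6.4, -6.9, -0.9]
grip_width: 0.0218
```

drive_tool:
  plan:
    - [[0.033, 0.24, 0, 0, 0, 0], [0.033, 0.24, 0, 0, 0, 0], [0.017, 0.12, 0, 0, 0, 0]]

```text
time: 13.65
position: [0.52, -0.0168, 0.2121]
tool_rot: [0.753, 0.658, -0.001, -0.0]
ft_force: [-5.3, -5.7, -1.0]
grip_width: 0.022
```

drive_tool:
  plan:
    - [[0.011, 0.08, 0, 0, 0, 0], [0.011, 0.08, 0, 0, 0, 0], [0.011, 0.08, 0, 0, 0, 0]]

```text
time: 14.02
position: [0.5208, -0.011, 0.2121]
tool_rot: [0.753, 0.658, -0.001, -0.0]
ft_force: [-5.0, -5.6, -0.6]
grip_width: 0.022
```

```bash
python3 - <<'E'
from h import *
o=robot.get_obs();print({k:np.round(o[k],4) for k in ('time','position','tool_rot','ft_force','moment')})
save('scene','s7.png');save('side','d7.png')
crop('raw_s7.png','c11.png',300,210,400,285)
crop('raw_d7.png','c12.png',230,200,330,275)
E
```

```text
{'time': np.float64(14.025), 'position': array([ 0.5208, -0.011 ,  0.2121]), 'tool_rot': array([ 7.533e-01,  6.577e-01, -1.100e-03, -4.000e-04]), 'ft_force': array([-4.9999, -5.6317, -0.6447]), 'moment': array([-1.0122,  0.8564,  0.5813])}
c11.png scale 8 origin 300 210
c12.png scale 8 origin 230 200
```

View pics/c11.png

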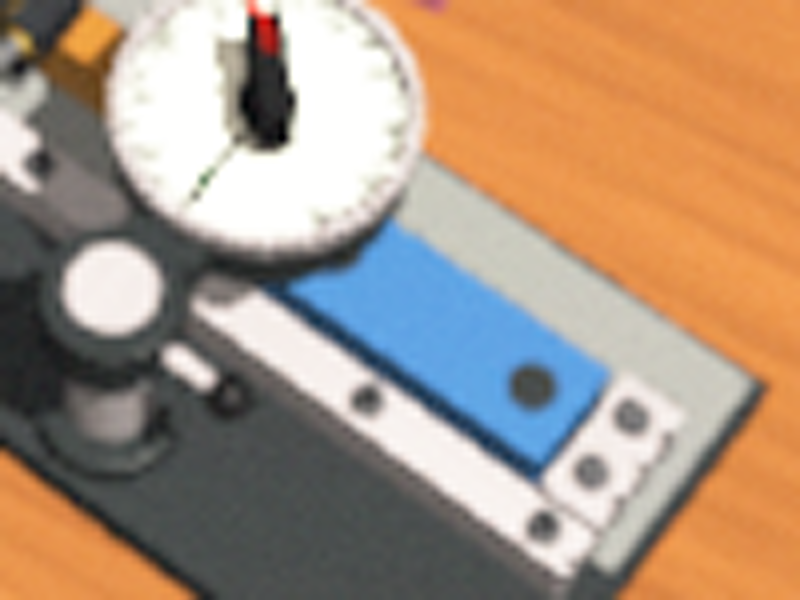

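View pics/c12.png

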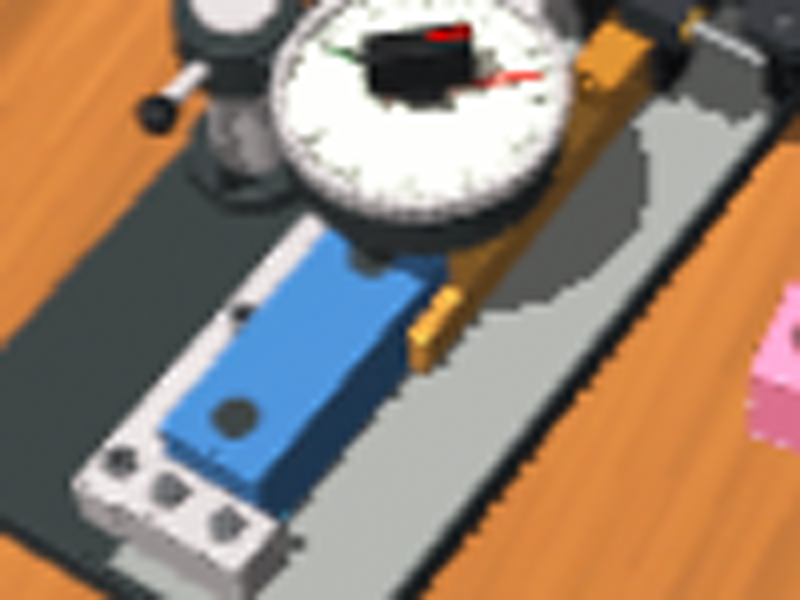

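Block runs close along the fence and is just short of the stop (gap thin at c11 (575,430)). Feeding on in small steps until the force rises.

drive_tool:
  plan:
    - [[0.006, 0.04, 0, 0, 0, 0], [0.006, 0.04, 0, 0, 0, 0]]

```text
time: 14.38
position: [0.5211, -0.009, 0.2121]
tool_rot: [0.753, 0.658, -0.001, -0.0]
ft_force: [-5.6, -7.6, -0.4]
grip_width: 0.0218
```

drive_tool:
  plan:
    - [[0.006, 0.04, 0, 0, 0, 0], [0.006, 0.04, 0, 0, 0, 0]]

```text
time: 14.62
position: [0.5216, -0.0085, 0.2123]
tool_rot: [0.752, 0.659, -0.002, 0.001]
ft_force: [-6.9, -17.9, 0.9]
grip_width: 0.0217
```

drive_tool:
  plan:
    - [[0.006, 0.04, 0, 0, 0, 0], [0.006, 0.04, 0, 0, 0, 0]]

```text
time: 14.88
position: [0.5219, -0.0079, 0.2124]
tool_rot: [0.752, 0.659, -0.003, 0.002]
ft_force: [-9.2, -25.1, 2.1]
grip_width: 0.022
```

drive_tool:
  plan:
    - [[-0.01, -0.08, 0, 0, 0, 0], [0, 0, 0, 0, 0, 0]]

```text
time: 15.12
position: [0.5215, -0.0086, 0.2122]
tool_rot: [0.753, 0.658, -0.002, 0.0]
ft_force: [-7.3, -13.9, 0.6]
grip_width: 0.0219
```

drive_tool:
  plan:
    - [[-0.044, -0.014, 0, 0, 0, 0], [0, 0, 0, 0, 0, 0]]

```text
time: 15.38
position: [0.5208, -0.0086, 0.2123]
tool_rot: [0.753, 0.658, -0.001, 0.001]
ft_force: [-6.3, -12.5, 0.1]
grip_width: 0.0218
```

drive_tool:
  plan:
    - [[-0.025, -0.037, 0, 0, 0, 0], [0, 0, 0, 0, 0, 0]]

```text
time: 15.62
position: [0.5203, -0.0088, 0.2122]
tool_rot: [0.754, 0.657, -0.001, 0.0]
ft_force: [-4.1, -8.2, -1.7]
grip_width: 0.0216
```

drive_tool:
  plan:
    - [[-0.045, -0.035, 0, 0, 0, 0], [0, 0, 0, 0, 0, 0]]

```text
time: 15.88
position: [0.5195, -0.009, 0.2123]
tool_rot: [0.754, 0.657, 0.0, 0.001]
ft_force: [-3.2, -4.5, -1.1]
grip_width: 0.0213
```

drive_tool:
  plan:
    - [[-0.045, -0.025, 0, 0, 0, 0], [0, 0, 0, 0, 0, 0]]

```text
time: 16.12
position: [0.5187, -0.0091, 0.2125]
tool_rot: [0.754, 0.657, 0.001, 0.001]
ft_force: [-0.5, 0.0, -0.9]
grip_width: 0.0213
```

drive_tool:
  plan:
    - [[-0.045, -0.025, 0, 0, 0, 0], [-0.045, -0.025, 0, 0, 0, 0], [-0.08, -0.02, 0, 0, 0, 0], [-0.08, 0, 0, 0, 0, 0], [0, 0, 0, 0, 0, 0]]

```text
time: 16.75
position: [0.5116, -0.011, 0.2122]
tool_rot: [0.754, 0.657, -0.0, -0.0]
ft_force: [-0.2, -0.4, -1.1]
grip_width: 0.0221
```

```bash
python3 - <<'E'
from h import *
o=robot.get_obs();print({k:np.round(o[k],4) for k in ('time','position','tool_rot','ft_force','moment')})
save('scene','s8.png');save('side','d8.png')
crop('raw_s8.png','c13.png',300,210,400,285)
crop('raw_d8.png','c14.png',230,200,330,275)
E
```

```text
{'time': np.float64(16.75), 'position': array([ 0.5116, -0.011 ,  0.2122]), 'tool_rot': array([ 7.537e-01,  6.572e-01, -1.000e-04, -1.000e-04]), 'ft_force': array([-0.2474, -0.3796, -1.143 ]), 'moment': array([-0.0131, -0.1171,  0.0175])}
c13.png scale 8 origin 300 210
c14.png scale 8 origin 230 200
```

View pics/c13.png

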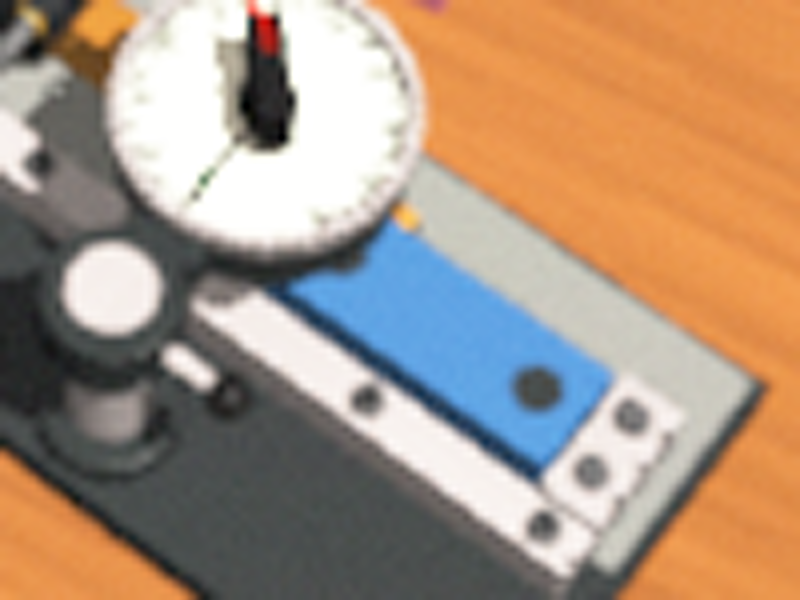

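View pics/c14.png

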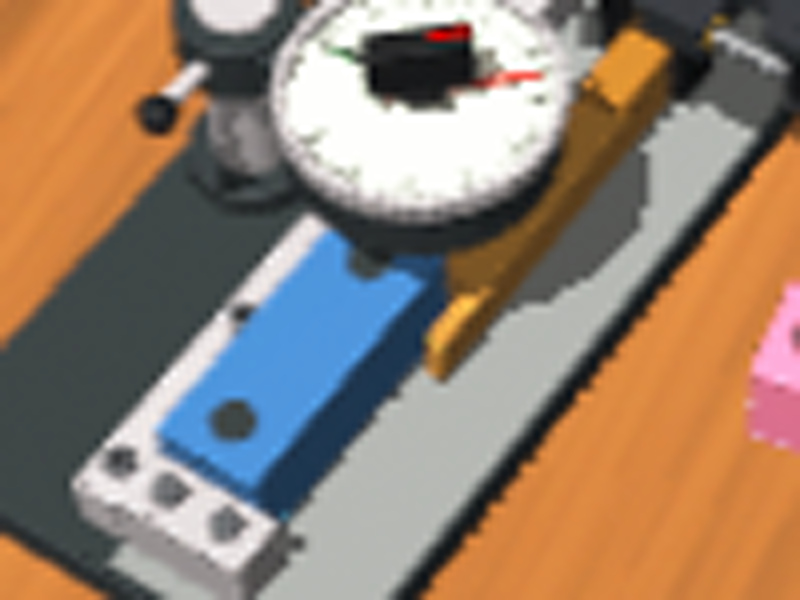

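drive_tool:
  plan:
    - [[-0.1, -0.7, 0, 0, 0, 0], [-0.135, -0.98, 0, 0, 0, 0], [-0.135, -0.98, 0, 0, 0, 0], [-0.135, -0.98, 0, 0, 0, 0], [-0.135, -0.98, 0, 0, 0, 0], [-0.135, -0.98, 0, 0, 0, 0], [-0.05, -0.35, 0.4, 0, 0, 0], [0, 0, 0.9, 0, 0, 0]]

```text
time: 17.85
position: [0.4906, -0.1608, 0.2448]
tool_rot: [0.754, 0.657, -0.0, -0.001]
ft_force: [0.2, 1.0, -0.7]
grip_width: 0.0219
```

drive_tool:
  plan:
    - [[0, 0, 1, 0, 0, 0], [0, 0, 1, 0, 0, 0], [0, 0, 1, 0, 0, 0], [0, 0, 1, 0, 0, -0.5], [0, -0.3, 1, 0, 0, -0.9], [0, -0.5, 0.5, 0, 0, -0.95], [0, -0.5, 0, 0, 0, -0.95], [0, -0.5, 0, 0, 0, -0.95]]

```text
time: 18.85
position: [0.4907, -0.2047, 0.3831]
tool_rot: [0.881, 0.474, 0.0, 0.0]
ft_force: [-0.4, -0.6, -1.1]
grip_width: 0.0215
```

drive_tool:
  plan:
    - [[0, -0.5, 0, 0, 0, -0.95], [0, -0.5, 0, 0, 0, -0.95], [0, -0.5, 0, 0, 0, -0.95], [0, -0.5, 0, 0, 0, -0.95], [0, -0.5, 0, 0, 0, -0.95], [0, -0.5, 0, 0, 0, -0.95], [0, -0.5, 0, 0, 0, -0.95], [0, -0.5, 0, 0, 0, -0.95]]

```text
time: 19.85
position: [0.4908, -0.3047, 0.3827]
tool_rot: [0.995, 0.095, -0.0, -0.0]
ft_force: [-0.3, -0.1, -1.2]
grip_width: 0.0218
```

drive_tool:
  plan:
    - [[0.25, -0.4, -0.6, 0, 0, -0.6], [0.25, -0.4, -1, 0, 0, -0.6], [0, 0, -1, 0, 0, 0], [0, 0, -1, 0, 0, 0], [0, 0, -1, 0, 0, 0], [0, 0, -1, 0, 0, 0], [0, 0, -0.9, 0, 0, 0], [0, 0, -0.6, 0, 0, 0]]

```text
time: 20.85
position: [0.5034, -0.3244, 0.2041]
tool_rot: [0.999, 0.034, -0.0, -0.001]
ft_force: [-0.5, 0.5, -0.5]
grip_width: 0.0216
```

drive_tool:
  plan:
    - [[0, 0, -0.3, 0, 0, 0], [0, 0, -0.15, 0, 0, 0], [0, 0, -0.15, 0, 0, 0], [0, 0, 0, 0, 0, 0]]

```text
time: 21.35
position: [0.5038, -0.3248, 0.19]
tool_rot: [0.999, 0.034, 0.0, 0.0]
ft_force: [-0.9, 0.4, -0.8]
grip_width: 0.0217
```

drive_tool:
  plan:
    - [[0, 0, -0.06, 0, 0, 0], [0, 0, -0.04, 0, 0, 0], [0, 0, 0, 0, 0, 0]]

```text
time: 21.72
position: [0.5038, -0.3248, 0.1879]
tool_rot: [0.999, 0.034, 0.0, 0.0]
ft_force: [-0.4, 0.9, 4.1]
grip_width: 0.0217
```

drive_tool:
  plan:
    - [[0, 0, 0, 0, 0, 0], [0, 0, 0, 0, 0, 0], [0, 0, 0, 0, 0, 0], [0, 0, 0, 0, 0, 0], [0, 0, 0, 0, 0, 0], [0, 0, 0, 0, 0, 0], [0, 0, 0, 0, 0, 0], [0, 0, 0, 0, 0, 0]]
  grip: 0

```text
time: 22.72
position: [0.5037, -0.3248, 0.1873]
tool_rot: [0.999, 0.034, 0.0, 0.0]
ft_force: [0.1, 0.4, -0.0]
grip_width: 0.0858
```

drive_tool:
  plan:
    - [[0, 0, 0.6, 0, 0, 0], [0, 0, 1, 0, 0, 0], [0, 0, 1, 0, 0, 0], [0, 0, 1, 0, 0, 0], [0, 0, 1, 0, 0, 0], [0, 0.5, 1, 0, 0, 0], [0, 0.8, 1, 0, 0, 0], [0, 0.95, 1, 0, 0, 0]]

```text
time: 23.72
position: [0.5035, -0.268, 0.3792]
tool_rot: [0.999, 0.034, 0.001, 0.0]
ft_force: [-0.2, -0.1, -0.2]
grip_width: 0.0869
```

drive_tool:
  plan:
    - [[-0.1, 0.95, 0.8, 0, 0, 0.6], [-0.1, 0.95, 0.8, 0, 0, 0.7], [-0.1, 0.95, 0, 0, 0, 0.7], [-0.1, 0.95, 0, 0, 0, 0.7], [-0.1, 0.95, 0, 0, 0, 0.7], [-0.1, 0.95, 0, 0, 0, 0.7], [-0.1, 0.95, 0, 0, 0, 0.7], [-0.1, 0.95, 0, 0, 0, 0.7]]

```text
time: 24.72
position: [0.4832, -0.0773, 0.4174]
tool_rot: [0.948, 0.318, -0.0, -0.0]
ft_force: [0.0, 0.4, 1.1]
grip_width: 0.0873
```

drive_tool:
  plan:
    - [[-0.1, 0.95, 0, 0, 0, 0], [-0.1, 0.95, 0, 0, 0, 0], [-0.1, 0.95, 0, 0, 0, 0], [-0.1, 0.95, 0, 0, 0, 0], [-0.1, 0.95, 0, 0, 0, 0], [0, 0, 0, 0, 0, 0], [0, 0, 0, 0, 0, 0]]

```text
time: 25.6
position: [0.4711, 0.0401, 0.4174]
tool_rot: [0.948, 0.317, 0.0, 0.0]
ft_force: [0.5, 0.3, -0.6]
grip_width: 0.087
```

```bash
python3 - <<'E'
from h import *
o=robot.get_obs();print({k:np.round(o[k],4) for k in ('time','position','tool_rot','ft_force','q')})
json.dump([np.array(o['position']).tolist(),np.array(o['tool_rot']).tolist()],open('p9.json','w'))
save('wrist','w9.png');save('scene','s9.png')
E
```

```text
{'time': np.float64(25.6), 'position': array([0.4711, 0.0401, 0.4174]), 'tool_rot': array([9.485e-01, 3.168e-01, 0.000e+00, 3.000e-04]), 'ft_force': array([ 0.531 ,  0.3267, -0.5632]), 'q': array([-1.5190e-01,  3.0590e-01,  1.7872e+00, -5.0000e-04,  1.0483e+00,
        7.7440e-01])}
```

View pics/w9.png

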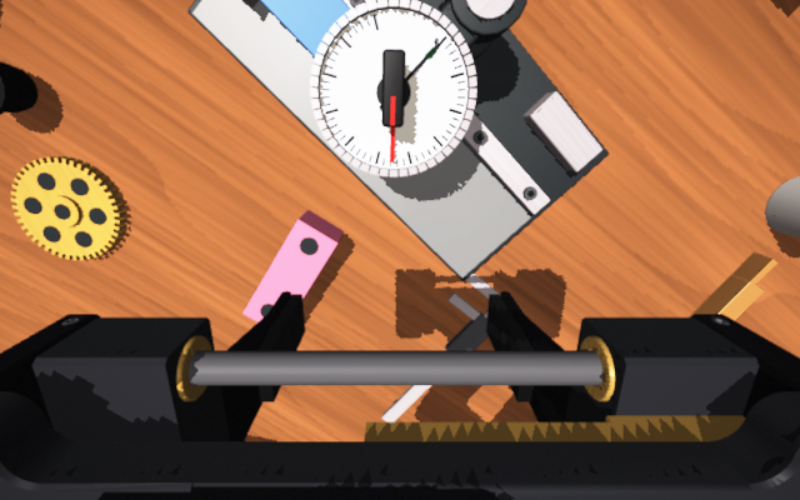

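View pics/s9.png

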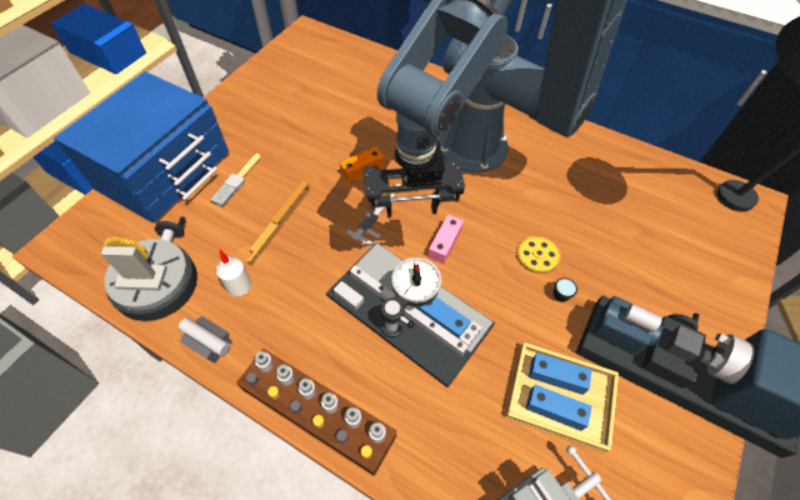

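```bash
python3 - <<'E'
from h import *
crop('raw_w9.png','c15.png',240,0,390,150)
E
```

```text
c15.png scale 4 origin 240 0
```

View pics/c15.png

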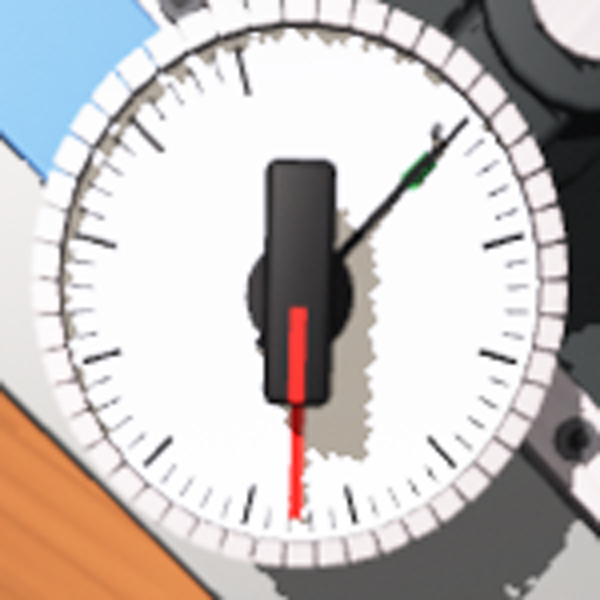

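```bash
python3 - <<'E'
from h import *
p=json.load(open('p9.json'))
q=lambda x,y,z: onz('wrist',240+x/4,y/4,z,p)
a,b=q(300,162,.159),q(297,403,.159);print(a,b,(a+b)/2,np.arctan2(*(a-b)[1::-1]),np.linalg.norm(a-b))
print('dial',q(300,290,.131),'hand tip',q(296,518,.131))
c,d=q(300,290,.131),q(296,518,.131);print('hand yaw',np.arctan2(*(d-c)[1::-1]))
c,d=q(300,290,.131),q(465,120,.131);print('black yaw',np.arctan2(*(d-c)[1::-1]))
print('tool yaw',2*np.arctan2(p[1][1],p[1][0]))
print('need',.55436-p[0][0],.10639-p[0][1])
E
```

```text
[0.57102196 0.11598421 0.159     ] [0.53824956 0.09209996 0.159     ] [0.55463576 0.10404209 0.159     ] 0.6297889737018806 0.04055228563654928
dial [0.55602225 0.10478545 0.131     ] hand tip [0.51921833 0.07824894 0.131     ]
hand yaw -2.5168956034699685
black yaw -0.16356666295600025
tool yaw 0.6447638262686771
need 0.08321280406092896 0.06625410658472797
```

drive_tool:
  plan:
    - [[0.84, 0.645, 0, 0, 0, -0.14], [0.84, 0.645, 0, 0, 0, 0], [0.84, 0.645, 0, 0, 0, 0], [0.84, 0.645, 0, 0, 0, 0], [0, 0, -0.8, 0, 0, 0], [0, 0, -0.8, 0, 0, 0], [0, 0, 0, 0, 0, 0]]
  grip: 0.6
  force: 15

```text
time: 26.58
position: [0.5549, 0.104, 0.3757]
tool_rot: [0.951, 0.309, -0.002, -0.001]
ft_force: [-0.5, 0.1, -0.2]
grip_width: 0.0357
```

```bash
python3 - <<'E'
from h import *
o=robot.get_obs();print({k:np.round(o[k],4) for k in ('time','position','tool_rot','ft_force','q','grip_width')})
save('scene','s10.png');save('side','d10.png')
crop('raw_s10.png','c16.png',285,150,385,225)
crop('raw_d10.png','c17.png',230,150,330,225)
E
```

```text
{'time': np.float64(26.575), 'position': array([0.5549, 0.104 , 0.3757]), 'tool_rot': array([ 9.511e-01,  3.090e-01, -2.000e-03, -6.000e-04]), 'ft_force': array([-0.4803,  0.0721, -0.2089]), 'q': array([-1.2600e-02,  4.8330e-01,  1.6157e+00, -2.0000e-04,  1.0468e+00,
        9.3000e-01]), 'grip_width': np.float64(0.0357)}
c16.png scale 8 origin 285 150
c17.png scale 8 origin 230 150
```

View pics/c16.png

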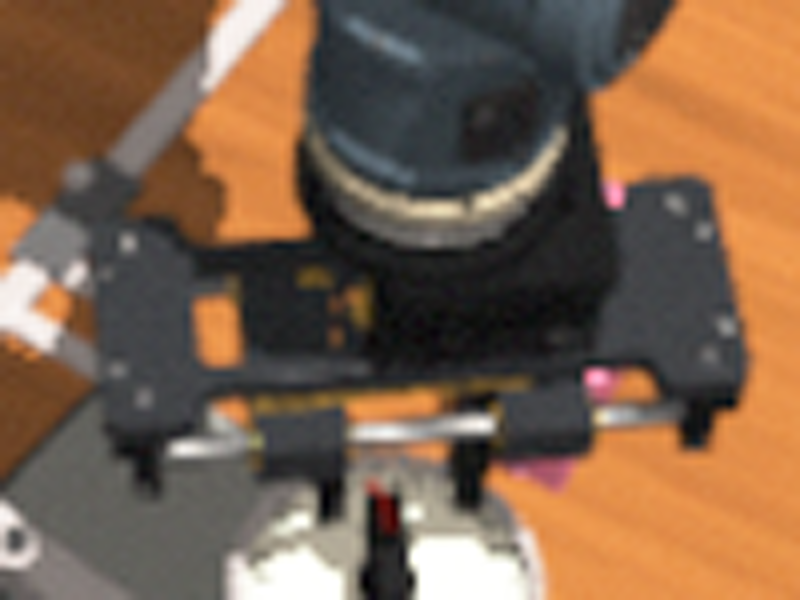

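View pics/c17.png

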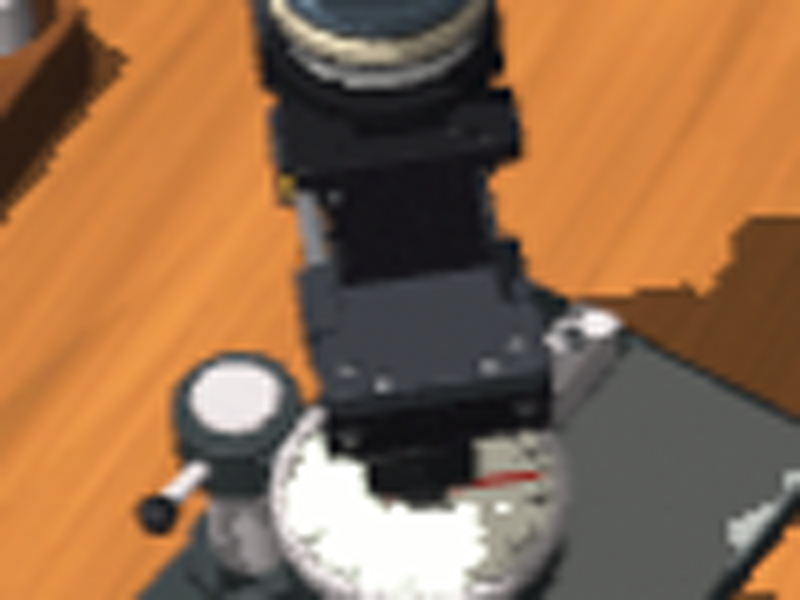

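drive_tool:
  plan:
    - [[0, 0.01, -0.8, 0, 0, 0], [0, 0, -0.8, 0, 0, 0], [0, 0, -0.5, 0, 0, 0], [0, 0, 0, 0, 0, 0]]

```text
time: 27.18
position: [0.5552, 0.1048, 0.3245]
tool_rot: [0.951, 0.309, -0.0, -0.0]
ft_force: [0.8, 0.8, 0.5]
grip_width: 0.0345
```

drive_tool:
  plan:
    - [[0, 0, -0.05, 0, 0, 0], [0, 0, 0, 0, 0, 0], [0, 0, 0, 0, 0, 0], [0, 0, 0, 0, 0, 0], [0, 0, 0, 0, 0, 0]]
  grip: 1

```text
time: 27.8
position: [0.5554, 0.105, 0.324]
tool_rot: [0.951, 0.309, 0.0, 0.0]
ft_force: [-0.8, -0.4, 3.0]
grip_width: 0.0131
```

drive_tool:
  plan:
    - [[0, 0, 0, 0, 0, 0.8], [0, 0, 0, 0, 0, 0.95], [0, 0, 0, 0, 0, 0.95], [0, 0, 0, 0, 0, 0.95], [0, 0, 0, 0, 0, 0.95], [0, 0, 0, 0, 0, 0.95], [0, 0, 0, 0, 0, 0.95], [0, 0, 0, 0, 0, 0.95]]

```text
time: 28.8
position: [0.5547, 0.1055, 0.324]
tool_rot: [0.761, 0.649, -0.0, -0.001]
ft_force: [-2.3, 1.3, 5.3]
grip_width: 0.0127
```

drive_tool:
  plan:
    - [[0, 0, 0, 0, 0, 0.95], [0, 0, 0, 0, 0, 0.95], [0, 0, 0, 0, 0, 0.95], [0, 0, 0, 0, 0, 0.95], [0, 0, 0, 0, 0, 0.95], [0, 0, 0, 0, 0, 0.95], [0, 0, 0, 0, 0, 0.95], [0, 0, 0, 0, 0, 0.95]]

```text
time: 29.8
position: [0.5538, 0.1053, 0.324]
tool_rot: [0.45, 0.893, -0.001, -0.002]
ft_force: [-4.2, 0.3, 7.4]
grip_width: 0.0126
```

```bash
python3 - <<'E'
from h import *
o=robot.get_obs();print({k:np.round(o[k],4) for k in ('time','position','tool_rot','ft_force','moment','q','grip_width')}, 2*np.arctan2(o['tool_rot'][1],o['tool_rot'][0]))
E
```

```text
{'time': np.float64(29.8), 'position': array([0.5538, 0.1053, 0.324 ]), 'tool_rot': array([ 4.498e-01,  8.931e-01, -7.000e-04, -2.000e-03]), 'ft_force': array([-4.2166,  0.2983,  7.4253]), 'moment': array([ 0.1572,  0.6187, -0.0438]), 'q': array([-1.0400e-02,  5.5400e-01,  1.6633e+00,  6.0000e-04,  9.2850e-01,
       -6.4840e-01]), 'grip_width': np.float64(0.0126)} 2.2085146142389505
```

drive_tool:
  plan:
    - [[0, 0, 0, 0, 0, 0.95], [0, 0, 0, 0, 0, 0.95], [0, 0, 0, 0, 0, 0.95], [0, 0, 0, 0, 0, 0.95], [0, 0, 0, 0, 0, 0.95], [0, 0, 0, 0, 0, 0.95], [0, 0, 0, 0, 0, 0.95], [0, 0, 0, 0, 0, 0.3]]

```text
time: 30.8
position: [0.5535, 0.1047, 0.324]
tool_rot: [0.103, 0.995, -0.001, -0.003]
ft_force: [-6.2, -1.6, 8.6]
grip_width: 0.0131
```

```bash
python3 - <<'E'
from h import *
o=robot.get_obs();print({k:np.round(o[k],4) for k in ('time','position','tool_rot','ft_force','moment','q','grip_width')}, 2*np.arctan2(o['tool_rot'][1],o['tool_rot'][0]))
E
```

```text
{'time': np.float64(30.8), 'position': array([0.5535, 0.1047, 0.324 ]), 'tool_rot': array([ 0.1031,  0.9947, -0.001 , -0.0028]), 'ft_force': array([-6.1805, -1.5829,  8.5911]), 'moment': array([-0.3672,  0.746 , -0.0387]), 'q': array([-0.0111,  0.5537,  1.664 , -0.0017,  0.9297, -1.3744]), 'grip_width': np.float64(0.0131)} 2.935064576452314
```

drive_tool:
  plan:
    - [[-0.05, 0, 0, 0, 0, 0.3], [0, 0, 0, 0, 0, 0.25], [0, 0, 0, 0, 0, 0]]

```text
time: 31.18
position: [0.5529, 0.1046, 0.3239]
tool_rot: [0.075, 0.997, -0.001, -0.002]
ft_force: [-4.0, -3.0, 6.1]
grip_width: 0.013
```

```bash
python3 - <<'E'
from h import *
o=robot.get_obs();print({k:np.round(o[k],4) for k in ('time','position','ft_force','moment','grip_width')}, 2*np.arctan2(o['tool_rot'][1],o['tool_rot'][0]))
E
```

```text
{'time': np.float64(31.175), 'position': array([0.5529, 0.1046, 0.3239]), 'ft_force': array([-3.9675, -2.9822,  6.0601]), 'moment': array([-0.2578,  0.4924, -0.0177]), 'grip_width': np.float64(0.013)} 2.9914871845101425
```

drive_tool:
  plan:
    - [[0, 0, 0, 0, 0, 0.25], [0, 0, 0, 0, 0, 0.25], [0, 0, 0, 0, 0, 0]]

```text
time: 31.55
position: [0.553, 0.1045, 0.3239]
tool_rot: [0.05, 0.999, -0.001, -0.002]
ft_force: [-2.8, -2.7, 6.9]
grip_width: 0.0131
```

```bash
python3 - <<'E'
from h import *
o=robot.get_obs();print({k:np.round(o[k],4) for k in ('time','position','ft_force','moment','grip_width')}, 2*np.arctan2(o['tool_rot'][1],o['tool_rot'][0]))
E
```

```text
{'time': np.float64(31.55), 'position': array([0.553 , 0.1045, 0.3239]), 'ft_force': array([-2.8131, -2.6605,  6.891 ]), 'moment': array([-0.3202,  0.5184, -0.3961]), 'grip_width': np.float64(0.0131)} 3.042017277342332
```

drive_tool:
  plan:
    - [[0, 0, 0, 0, 0, 0], [0, 0, 0, 0, 0, 0], [0, 0, 0, 0, 0, 0], [0, 0, 0, 0, 0, 0], [0, 0, 0, 0, 0, 0]]
  grip: 0.6

```text
time: 32.17
position: [0.554, 0.1051, 0.3234]
tool_rot: [0.049, 0.999, 0.0, -0.0]
ft_force: [0.4, 0.0, -0.4]
grip_width: 0.0346
```

drive_tool:
  plan:
    - [[0, 0, 0.5, 0, 0, 0], [0, 0, 1, 0, 0, 0], [0, 0, 1, 0, 0, 0], [0.7, 0, 1, 0, 0, 0], [1, 0, 0.5, 0, 0, 0], [1, 0, 0, 0, 0, 0], [1, 0, 0, 0, 0, 0], [0, 0, 0, 0, 0, 0]]

```text
time: 33.17
position: [0.6476, 0.1048, 0.4242]
tool_rot: [0.049, 0.999, 0.0, 0.001]
ft_force: [-1.0, 0.0, 0.3]
grip_width: 0.0347
```

```bash
python3 - <<'E'
from h import *
o=robot.get_obs();print({k:np.round(o[k],4) for k in ('time','position','tool_rot','ft_force','q','grip_width')})
json.dump([np.array(o['position']).tolist(),np.array(o['tool_rot']).tolist()],open('p11.json','w'))
save('wrist','w11.png');save('scene','s11.png');save('side','d11.png')
crop('raw_w11.png','c18.png',220,0,420,150)
E
```

```text
{'time': np.float64(33.175), 'position': array([0.6476, 0.1048, 0.4242]), 'tool_rot': array([0.0494, 0.9988, 0.    , 0.001 ]), 'ft_force': array([-1.0142,  0.0171,  0.2586]), 'q': array([-9.6000e-03,  5.5100e-01,  1.3287e+00, -1.0000e-04,  1.2599e+00,
       -1.4815e+00]), 'grip_width': np.float64(0.0347)}
c18.png scale 4 origin 220 0
```

View pics/w11.png

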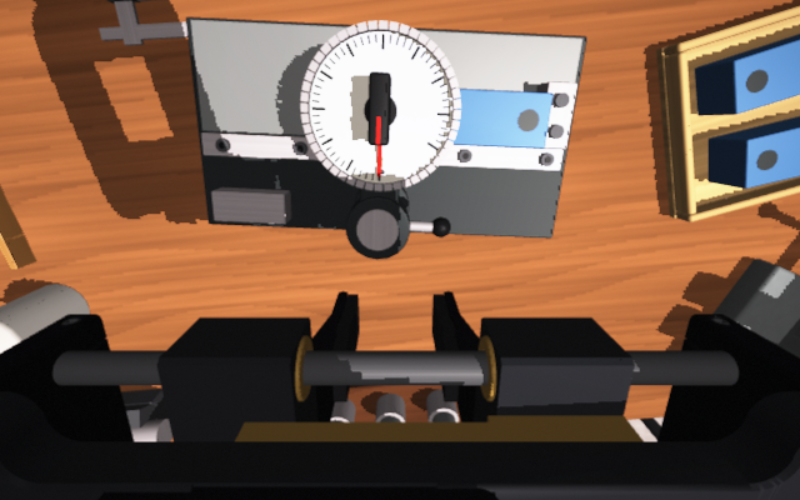

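View pics/c18.png

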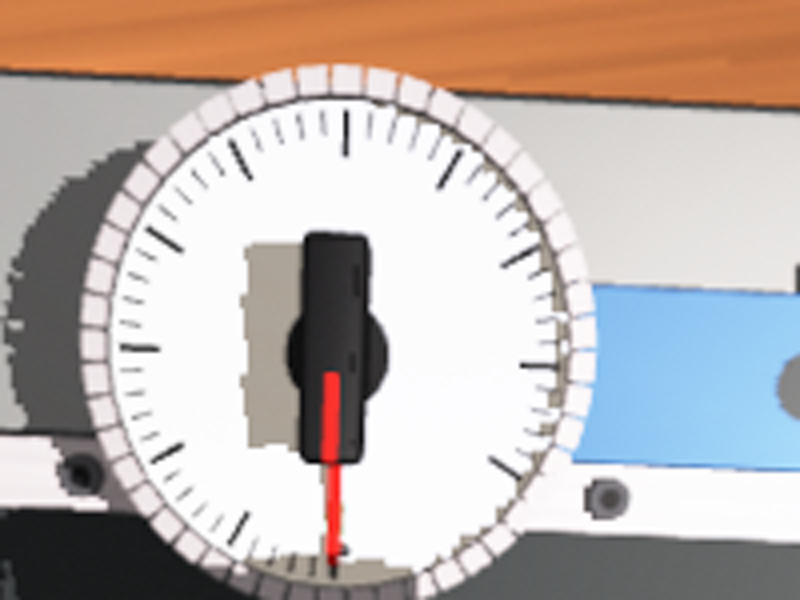

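View pics/s11.png

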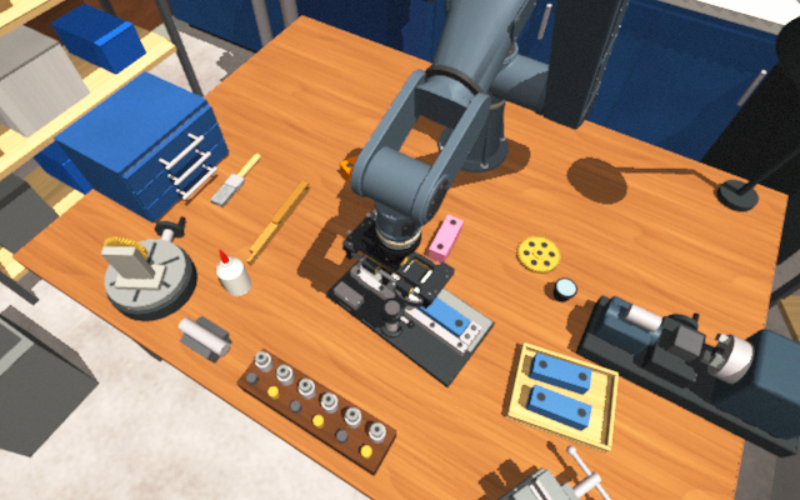

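```bash
python3 - <<'E'
from h import *
p=json.load(open('p11.json'))
q=lambda x,y,z: onz('wrist',220+x/4,y/4,z,p)
a,b=q(337,236,.159),q(332,462,.159);print('bar yaw',np.arctan2(*(b-a)[1::-1]))
a,b=q(338,352,.131),q(333,560,.131);print('hand yaw',np.arctan2(*(b-a)[1::-1]))
f=lambda u,v,z: onz('wrist',u/1.25,v/1.25,z,p)
a,b=f(191,20,.02),f(586,38,.02);print('gauge yaw',np.arctan2(*(b-a)[1::-1])-np.pi/2)
a,b=f(458,147,.045),f(560,153,.045);print('fence yaw',np.arctan2(*(b-a)[1::-1])-np.pi/2)
crop('raw_w11.png','c19.png',355,55,475,145)
E
```

```text
bar yaw -0.1349295648208094
hand yaw -0.13606627683583702
gauge yaw -0.13897339054104219
fence yaw -0.15571289609577832
c19.png scale 6 origin 355 55
```

View pics/c19.png

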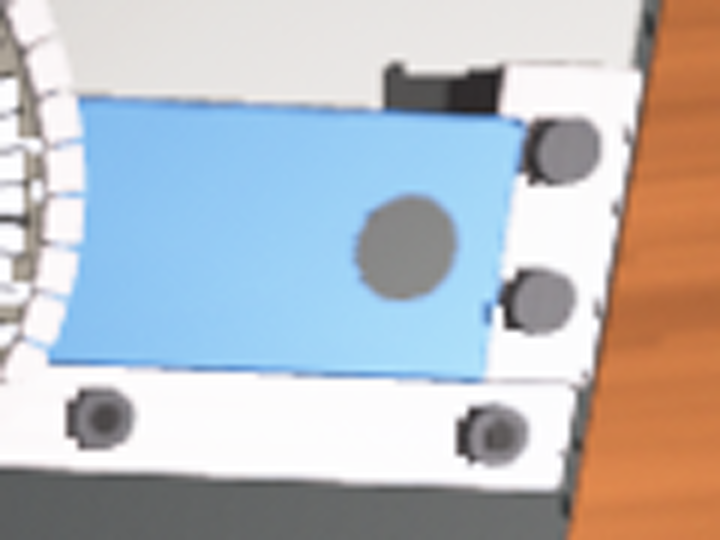

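```bash
python3 - <<'E'
from h import *
print(robot.hand_in())
E
```

```text
the job is handed in; nothing more can be done
None
```

The block is up against the end stop, the red peak hand is back at zero, and the job was handed in at about 33 s, inside the 59 s limit. I got no verdict back.

- **Block:** I fed it along with the stick's notch, with a side press of about 5 N toward the fence. I stopped when the force rose sharply at the end stop, to about 25 N. The last close-up showed no visible gap to the fence or the stop.
- **Stick:** I backed it off without dragging the block and laid it on the bench where it had been, clear of the gauge.
- **Peak hand:** I turned the knob anticlockwise until a jump in wrist moment showed the hard stop. The hand then measured at yaw -0.136 rad against the gauge's -0.137 to -0.139, so it is at zero.
- **Checks that disagreed:** The fence edge in the last picture gave a yaw of -0.156. I put that down to its short baseline, since the earlier fence (-0.134) and bed-edge (-0.137 to -0.141) readings agreed with the fitted gauge yaw. Turning the knob slightly off its axis put up to about 9 N on the gripper.
- **Bystanders:** None looked moved in the last overall picture, though the arm hid most of the orange look-alike and the caliper there.

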